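Seat the reference cell in the photometer

TASK

Pick up the capped square glass cell, holding it only by its two ribbed sides, and put it into the photometer's cell well with its clear faces looking along the light path. Press it gently down past the retaining spring until it stands fully home on the bottom of the well, let go, and then close the cover. Leave everything else where it stands.

Things in the scene. Friction and masses are not known exactly. Their poses are not given: they have to be found in the camera images.
- cell: sealed square glass reference cell, 25 x 25 mm, 70 mm tall, about 80 g, standing on a folded towel 4 mm thick. Origin: centre of its underside; z up. Its +x and -x faces are the clear windows, not to be touched; its +y and -y faces are frosted and vertically ribbed, to hold it by. It chips if driven onto the bottom of the well with more than 25 N.
- cell_cap (a point): centre of the top of the cell, 70 mm above its underside, axes as the cell's. The top 8 mm is a black cap with a 2 mm high grey ridge across its middle that runs from clear face to clear face.
- photometer: benchtop photometer, fixed, 260 mm (x) by 240 mm (y), flat deck 100 mm above the bench. Origin: centre of its underside; x points from the front panel with display and keys to the rear. The light path through the cell well runs along this x axis; two white dashes on the deck, before and behind the well, mark it.
- well (a point): centre of the mouth of the cell well, at deck level, axes as the photometer's. The well is 27 mm wide along x, 27.5 mm along y, with a 3 mm chamfer round its mouth. Its bottom is a height-adjustable platform left by the last user anywhere from 24 to 42 mm below the deck; this is not measured and is felt as a firm stop. The cell then stands 28 to 46 mm proud.
- well_spring (a point): crest of the rounded steel retaining spring that bulges 3 mm into the well from its +y wall, 20 mm below the deck. It presses the cell to the -y wall with 5 to 10 N; the cell's foot meets it about 14 mm down, needs a downward push of some 3 to 8 N to pass and slide on, and is then held by the rubbing wherever it is let go, so the cell does not drop home by itself.
- cover (a joint): hinge of the photometer's cover, rad: 0 = closed on the deck, with a stop there; grows as it opens up and back; it starts at about 1.6 to 1.8. A stiff hinge: it stays where it is left; 1 to 2 N at the tab moves it.
- cover_hinge (a point): middle of the cover's hinge axis, 60 mm behind the well's centre along the photometer's x, at deck level; the axis is parallel to the photometer's y. The cover is a dark box open below, 120 mm long from the hinge, 100 mm wide, 54 mm high. The point turns with the cover.
- cover_tab (a point): middle of the upper face of the cover's pull tab, 131 mm from the hinge axis: a plate 4 mm thick, 50 mm wide, standing 22 mm out of the front wall. Closed, it is level, its face 11.5 mm over the deck; open, it points up and the face looks to the rear (photometer +x). Pushing on this face closes the cover. Its z: the face's outward normal; x points to the hinge.
- vial: round glass vial with black cap, 24 mm diameter, 58 mm tall, standing on the towel; leave it. Origin: centre of its underside.
- dish_stack: three stacked glass Petri dishes, 60 mm diameter, 46 mm high; leave them. Origin: centre of the underside.
- dish: single glass Petri dish, 60 mm diameter, 15 mm high; leave it. Origin: centre of the underside.
- tape: roll of blue tape lying flat, 100 mm diameter, 25 mm high; leave it. Origin: centre of the underside.
- cup_a: clear plastic cup, 68 mm rim diameter, 75 mm high; leave it. Origin: centre of the underside.
- cup_b: second clear plastic cup, the same size; leave it. Origin: centre of the underside.
- tweezers: steel tweezers lying flat, 120 mm long; leave them. Origin: their middle, underside.

How it is judged:
By the outcome, as a careful person would: the job done as asked, in the order asked, and still so for the second after the job is handed in, with the robot touching nothing.
It also fails if it takes over 67 s, if anything falls off the work surface, if the arm or the gripper's body presses on something with over 40 N, if the wrist force passes 120 N, or if a joint passes its speed limit or range.

ROBOT

A 6-joint arm with a two-finger parallel gripper is mounted at the origin on the work surface. World frame = base frame: x ahead of the robot, y to its left, z up, the work surface at z = 0. Lengths are in m, angles in degrees, forces in N, time in s.
With the tool pointing down it reaches from about 0.25 to 0.725 m from the base axis. Payload 9.7 kg.
Tool frame: the origin (TCP) lies midway between the tips of the shut fingers; the grasp point (between the pads) lies 19 mm behind it; z points along the fingers, y is the line along which they close (so a half turn about z gives the same grasp; the last joint's range is limited). The gripper opens to 85 mm and grips with 20 to 120 N. Pads are 22 mm wide; open, the fingers measure 114 mm over their backs; the gripper's body (76 mm by 85 mm) begins 54 mm behind the grasp point. The pads swing forward as they close: fully open they stand 13 mm farther back than shut.
Start: joints at [67.953, 4.979, 10.078, 95.1, 0, 90], TCP at [0.206, 0.51, 0.231] pointing down, gripper open.
Joint ranges: [-179.16, 179.16], [-48.56, 103.87], [-65.8, 70.77], [-126.05, 130.52], [-82.76, 87.17], [-180, 180]. Speed limits (degrees/s): [127.2, 127.2, 147.25, 180, 180, 180].

INTERFACE

Orientations are given as [roll, pitch, yaw] about the fixed x, y, z axes, in that order (R = Rz(yaw) Ry(pitch) Rx(roll)).
In Python, from workcell import * gives the robot as it stands.
- The arm moves only by the tool servo_tool, never from a script. Its argument "moves" is a list of rows, each a list of 4 numbers: the shift along the world's x, y, z in cm, then the turn about the world's z in rad. A call has 1 to 20 rows; each row is the pose to reach, as a shift and turn from the pose commanded when the call began; what a row does not reach only later rows make up. A row lasts 1/12 s, in which the tool goes at most 41.7 mm and 7.16 degrees, less where a joint would pass 70% of its speed; a pose out of reach is approached as far as the arm can. A call with a gripper value outside its range is refused whole. "claw" is the closure, from 0 (fully open) to 1 (shut), set as the call begins (left out, the last holds). The fingers move at their own pace and stop on an object; "force" is the grip in N (left out, the last holds). Time passes only in rows, so rows that repeat a pose let the fingers close. It gives the time, the measured TCP pose, the force, the opening and the grip force at its end, in the units of the state.
- get_obs(): the state, without advancing time (a new reading comes with each control period).
- camera(name): name is "scene" or "top" or "wrist"; returns the picture (400x640x3 uint8, red, green, blue); there is no depth.
- get_calibration(name): a dict with "fx", "fy", "cx", "cy" (pixels), "k1" (the pictures are not rectified: a ray, as slopes to the right and down, at radius r is drawn at 1 + k1 r^2 times it, then the intrinsics apply), "rvec" (rotation vector, rad) and "tvec" (3), from world to camera coordinates, as OpenCV has them; the wrist camera has in their place "tool_from_camera" (4x4, takes a point from camera to tool coordinates, whose origin is the TCP and whose axes are the flange's). Camera axes: x right, y down, z forward; pixel columns grow to the right and rows downward; lengths in m; the calibration is good to about 2 mm. A picture is of the moment at which its call begins: read the wrist's pose just before it. get_calibration takes no time and is no camera call.
- job_done(): hands the job in; it is judged then, once.
The state is a dict: "time": time; "q": joint angles; "qd": joint speeds; "joint_efforts": joint torques, N m; "ee_pos": TCP position; "tcp_rot": TCP orientation; "wrist_force": force on the tool from outside, world axes, zero at the start; "torque": the same for the moment, N m; "opening": finger opening in m; "grasp_force": force on a finger pad.
Only numpy, scipy, OpenCV 4.12 (cv2) and the standard library are available. Lean on these libraries where they do the work, as an engineer would, in place of code of your own. Each camera call takes 0.05 s, during which the arm holds its last target. There are 200 camera calls.

## Working session

There is one attempt and no reset: what is moved stays moved. The work goes in short steps, Python scripts to look and compute and a tool call to move; the robot and the scene stay as the last step left them, time stands still between calls to the robot, and variables do not carry over. Pictures are saved under pics/ and viewed, at most 10 in all, crops included, and the job is handed in when it is done.

Besides the shell and the picture viewer there is one more tool, called in YAML: its name, and indented under it one key for each argument. servo_tool: Moves the arm, as the interface text tells. Its arguments: {"type":"object","properties":{"moves":{"type":"array","items":{"type":"array","items":{"type":"number"}}},"claw":{"type":"number"},"force":{"type":"number"}},"required":["moves"]}

```bash
ls; mkdir -p pics; python3 - <<'E'
from workcell import *
import cv2
for n in("scene","top"):
    cv2.imwrite(f"pics/{n}0.png",camera(n)[...,::-1])
    print(n,get_calibration(n))
print(get_calibration("wrist"))
o=get_obs();print(o)
E
```

```text
pics
scene {'fx': 472.607476278106, 'fy': 472.607476278106, 'cx': 317.35283784299367, 'cy': 189.1558306760484, 'k1': 0.04220788792718536, 'rvec': array([ 0.25179784,  2.77358653, -1.29538582]), 'tvec': array([ 0.50726291, -0.00532555,  1.4316595 ])}
top {'fx': 435.29030910720553, 'fy': 435.29030910720553, 'cx': 323.03924831016315, 'cy': 198.5234672196959, 'k1': -0.05009549408304064, 'rvec': array([ 2.16034865, -2.21497228,  0.08458363]), 'tvec': array([0.04263605, 0.49608419, 1.44393978])}
{'fx': 330.3406715194933, 'fy': 330.3406715194933, 'cx': 317.6911179571034, 'cy': 200.20769858078006, 'k1': 0.002990788323420226, 'tool_from_camera': array([[ 2.58102793e-04, -9.50323998e-01, -3.11262322e-01,
         8.05485198e-02],
       [ 9.99999860e-01,  1.01297653e-04,  5.19938185e-04,
         1.25260679e-04],
       [-4.62579592e-04, -3.11262412e-01,  9.50323890e-01,
        -1.42725498e-01],
       [ 0.00000000e+00,  0.00000000e+00,  0.00000000e+00,
         1.00000000e+00]])}
{'time': 0.1, 'q': array([ 6.79527055e+01,  5.00740332e+00,  1.00407732e+01,  9.50994253e+01,
       -2.54276008e-04,  9.00005059e+01]), 'qd': array([ 0.01752217, -0.06224297,  0.19767194,  0.1220436 , -0.03549488,
        0.04090757]), 'joint_efforts': array([ 6.32262836e-04, -5.21562839e+01,  4.65655124e+01,  1.59118522e-02,
        6.64218828e-05, -4.86679915e-05]), 'ee_pos': array([0.20638261, 0.50960002, 0.23067513]), 'tcp_rot': array([-1.79933945e+02,  2.54859051e-04,  1.57952200e+02]), 'wrist_force': array([-0.20953095,  0.0398925 ,  0.13245861]), 'torque': array([-0.04642249,  0.03535058,  0.00843838]), 'grasp_force': 0.0, 'opening': 0.08549048356615811}
```

View pics/top0.png

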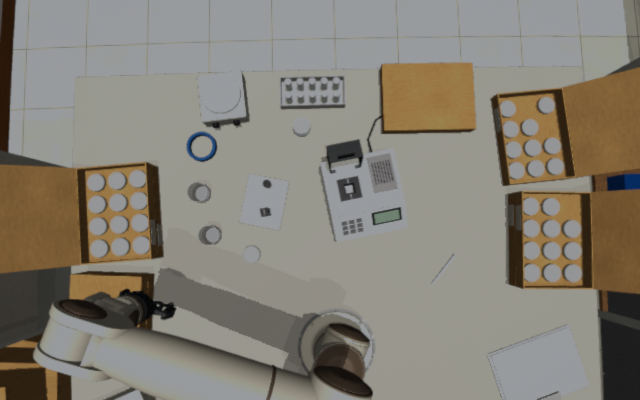

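View pics/scene0.png

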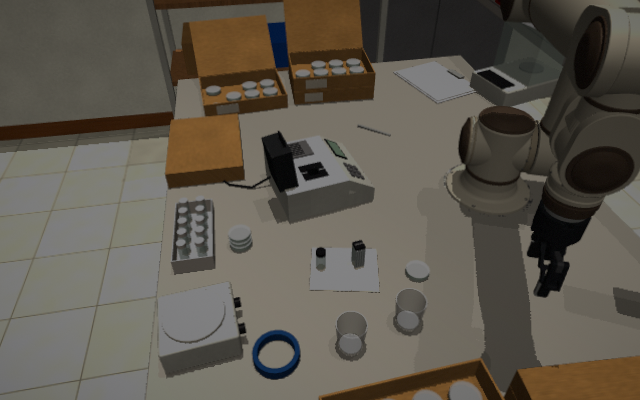

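The top view shows the cell near (265,211), the vial at (267,184) and the well at (349,188). The cover stands open at (345,153). The scene view shows the cell at (358,250).

```bash
cat > h.py <<'E'
from workcell import *
import cv2, numpy as np
from scipy.spatial.transform import Rotation as R
def pose(o):
    T=np.eye(4);T[:3,:3]=R.from_euler('xyz',o['tcp_rot'],degrees=True).as_matrix();T[:3,3]=o['ee_pos'];return T
def cam(name,o=None):
    c=get_calibration(name)
    if name=='wrist': T=pose(o or get_obs())@c['tool_from_camera']
    else:
        M=np.eye(4);M[:3,:3]=cv2.Rodrigues(c['rvec'])[0];M[:3,3]=c['tvec'];T=np.linalg.inv(M)
    return c,T
def rays(px,C):
    c,T=C;px=np.array(px,float).reshape(-1,2)
    d=np.c_[(px[:,0]-c['cx'])/c['fx'],(px[:,1]-c['cy'])/c['fy']]
    u=d.copy()
    for _ in range(10): u=d/(1+c['k1']*(u**2).sum(1,keepdims=True))
    return T[:3,3],np.c_[u,np.ones(len(u))]@T[:3,:3].T
def plane(px,C,z):
    p,d=rays(px,C);return p+d*((z-p[2])/d[:,2:])
def proj(P,C):
    c,T=C;q=(np.atleast_2d(P)-T[:3,3])@T[:3,:3];u=q[:,:2]/q[:,2:];u=u*(1+c['k1']*(u**2).sum(1,keepdims=True))
    return u*[c['fx'],c['fy']]+[c['cx'],c['cy']]
E
python3 - <<'E'
from h import *
C=cam('top')
im=cv2.imread('pics/top0.png')
print('cell',plane([[265,210]],C,.074),'vial',plane([[267,183]],C,.062))
print('well,dashes',plane([[349,188]],C,.1))
print('corners bottom/deck',plane([[321,165],[334,240],[407,231],[396,151]],C,.1))
cv2.imwrite('pics/topc.png',cv2.resize(im[125:255,180:420],None,fx=3.3,fy=3.3,interpolation=cv2.INTER_CUBIC))
E
```

```text
cell [[0.46053326 0.21853672 0.074     ]] vial [[0.54915132 0.21215818 0.062     ]]
well,dashes [[ 0.52255136 -0.05245229  0.1       ]]
corners bottom/deck [[ 5.98328826e-01  3.45974089e-02  1.00000000e-01]
 [ 3.59370866e-01 -4.13660664e-04  1.00000000e-01]
 [ 3.81640590e-01 -2.31935885e-01  1.00000000e-01]
 [ 6.37834840e-01 -2.06605485e-01  1.00000000e-01]]
```

View pics/topc.png

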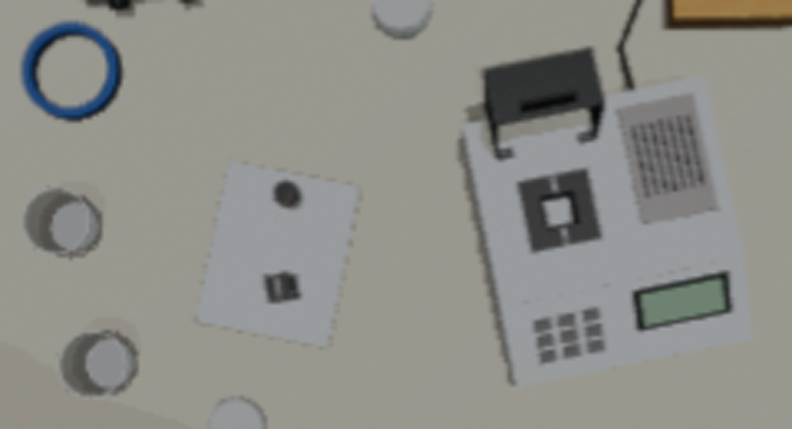

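The crop confirms the photometer is turned about +8°. The cell's ridge lies roughly along world x. I'll go over the cell and look with the wrist camera.

servo_tool:
  moves:
    - [25.4, -29.1, 0, 0.35]
    - [25.4, -29.1, 0, 0.35]
    - [25.4, -29.1, 0, 0.35]
    - [25.4, -29.1, 0, 0.35]
    - [25.4, -29.1, 0, 0.35]
    - [25.4, -29.1, 0, 0.35]
    - [25.4, -29.1, 0, 0.35]
    - [25.4, -29.1, 0, 0.35]
    - [25.4, -29.1, 0, 0.35]
    - [25.4, -29.1, 0, 0.35]
    - [25.4, -29.1, 0, 0.35]
    - [25.4, -29.1, 0, 0.35]
    - [25.4, -29.1, 0, 0.35]
    - [25.4, -29.1, 0, 0.35]

```text
time: 1.27
ee_pos: [0.4598, 0.2196, 0.2312]
tcp_rot: [180.0, -0.0, 178.1]
wrist_force: [-0.2, -0.6, -0.5]
opening: 0.085
grasp_force: 0.0
```

```bash
python3 - <<'E'
from h import *
import pickle
o=get_obs();im=camera('wrist')[...,::-1].copy();cv2.imwrite('pics/w1.png',im);pickle.dump(o,open('w1.pkl','wb'))
print(o['time'],o['ee_pos'],o['tcp_rot'],o['q'],o['wrist_force'])
print(proj([[.46,.2185,.074],[.549,.212,.062]],cam('wrist',o)))
E
```

```text
1.2667 [0.4598158  0.21958842 0.23122294] [ 1.79997298e+02 -1.73081494e-02  1.78077421e+02] [ 2.55213491e+01 -5.63444614e-01  4.35449415e+00  9.49320540e+01
  1.03744810e-02  2.74439269e+01] [-0.24484337 -0.58914848 -0.53017417]
[[315.99632514 182.43123196]
 [312.83696789 261.03547711]]
```

View pics/w1.png

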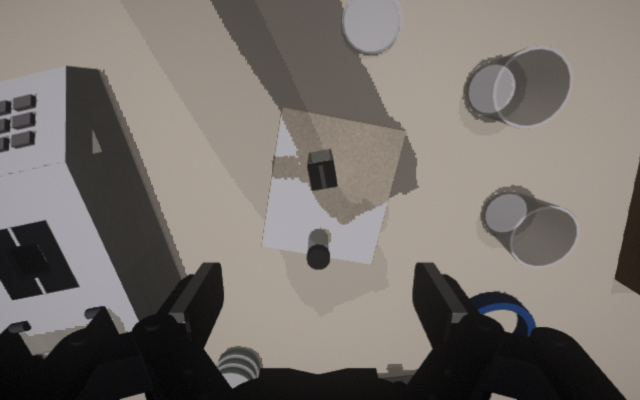

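The wrist view shows the cap at about (322,177) with the ridge lengthwise, the vial at (318,250), and the well's dark square at (30,258). I'll zoom in on the cap and the well.

```bash
python3 - <<'E'
import cv2,numpy as np
im=cv2.imread('pics/w1.png')
a=cv2.resize(im[140:200,295:350],None,fx=8,fy=8,interpolation=cv2.INTER_CUBIC)
b=cv2.resize(im[210:305,0:85],None,fx=5,fy=5,interpolation=cv2.INTER_CUBIC)[:480]
b=np.vstack([b,np.zeros((480-len(b),b.shape[1],3),np.uint8)])
x=np.hstack([a,b[:,:350]]).astype(float)
x=255*(x/255)**.6
print(x.shape);cv2.imwrite('pics/w1c.png',x[:,:800])
E
```

```text
(480, 790, 3)[ WARN:0@0.056] global loadsave.cpp:1063 imwrite_ Unsupported depth image for selected encoder is fallbacked to CV_8U.
```

View pics/w1c.png

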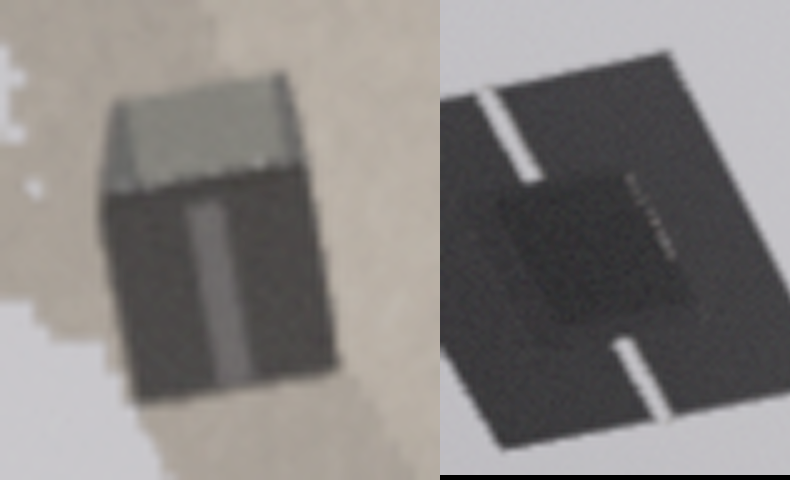

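```bash
python3 - <<'E'
from h import *
import pickle
C=cam('wrist',pickle.load(open('w1.pkl','rb')))
f=lambda L,s,x0,y0,dx=0:[((x-dx+.5)/s-.5+x0,(y+.5)/s-.5+y0) for x,y in L]
np.set_printoptions(precision=4,suppress=True)
ang=lambda a,b:np.degrees(np.arctan2(*(b-a)[1::-1]))
k=plane(f([(108,207),(308,177),(338,368),(135,403)],8,295,140),C,.074)
print(k,k.mean(0)); print('sides',[np.linalg.norm(k[i]-k[i-3]) for i in range(4)],'yaw',ang(k[0],k[3]),ang(k[1],k[2]),ang(k[1],k[0]),ang(k[2],k[3]))
r=plane(f([(207,203),(234,380)],8,295,140),C,.076);print('ridge',r,ang(*r),r.mean(0))
d=plane(f([(488,92),(535,180),(620,340),(660,417)],5,0,210,440),C,.1);print(d,ang(d[0],d[3]),(d[0]+d[3])/2,(d[1]+d[2])/2, ang(d[1],d[2]))
print(ang(*plane(f([(440,102),(668,52)],5,0,210,440),C,.1)),ang(*plane(f([(668,52),(790,300)],5,0,210,440),C,.1)))
print(ang(*plane(f([(500,448),(790,387)],5,0,210,440),C,.1)))
E
```

```text
[[0.4435 0.2117 0.074 ]
 [0.4408 0.2349 0.074 ]
 [0.4637 0.238  0.074 ]
 [0.4672 0.2139 0.074 ]] [0.4538 0.2246 0.074 ]
sides [np.float64(0.02330564784894114), np.float64(0.023115574895164588), np.float64(0.024305720202486197), np.float64(0.023758437333464492)] yaw 5.293240406826216 7.711073611621221 -83.25310999405743 -81.74782848820423
ridge [[0.443  0.2232 0.076 ]
 [0.4642 0.2257 0.076 ]] 6.770379830330474 [0.4536 0.2244 0.076 ]
[[ 0.486  -0.0569  0.1   ]
 [ 0.5035 -0.0539  0.1   ]
 [ 0.5369 -0.0484  0.1   ]
 [ 0.5538 -0.0458  0.1   ]] 9.273506193978912 [ 0.5199 -0.0513  0.1   ] [ 0.5202 -0.0512  0.1   ] 9.379138488962225
100.63470992076252 9.451829885364788
100.9529726690211
```

Cell found at (0.454, 0.2245) with yaw about 7°, well at (0.520, -0.051) with yaw about 9.4°. Heights and sizes agree with what was given. Next I'll align and take a closer look.

servo_tool:
  moves:
    - [-0.6, 0.5, -8, 0.16]
    - [-0.6, 0.5, -8, 0.16]
    - [-0.6, 0.5, -8, 0.16]
    - [-0.6, 0.5, -8, 0.16]
    - [-0.6, 0.5, -8, 0.16]

```text
time: 1.73
ee_pos: [0.4549, 0.2246, 0.1538]
tcp_rot: [180.0, 0.1, -172.9]
wrist_force: [0.1, 0.3, 0.8]
opening: 0.0856
grasp_force: 0.0
```

```bash
python3 - <<'E'
from h import *
import pickle
o=get_obs();im=camera('wrist')[...,::-1].copy();pickle.dump(o,open('w2.pkl','wb'));cv2.imwrite('pics/w2.png',im)
print(o['time'],o['ee_pos'],o['tcp_rot'])
u,v=proj([[.4538,.2246,.074]],cam('wrist',o))[0].astype(int);print(u,v)
x0,y0=u-45,v-40
a=cv2.resize(im[y0:y0+75,x0:x0+90],None,fx=8,fy=8,interpolation=cv2.INTER_CUBIC)
cv2.imwrite('pics/w2c.png',(255*(a/255.)**.6).astype('uint8'))
E
```

```text
1.7333 [0.4549417 0.2245547 0.153818 ] [ 1.79953477e+02  1.37820205e-01 -1.72859961e+02]
317 208
```

View pics/w2c.png

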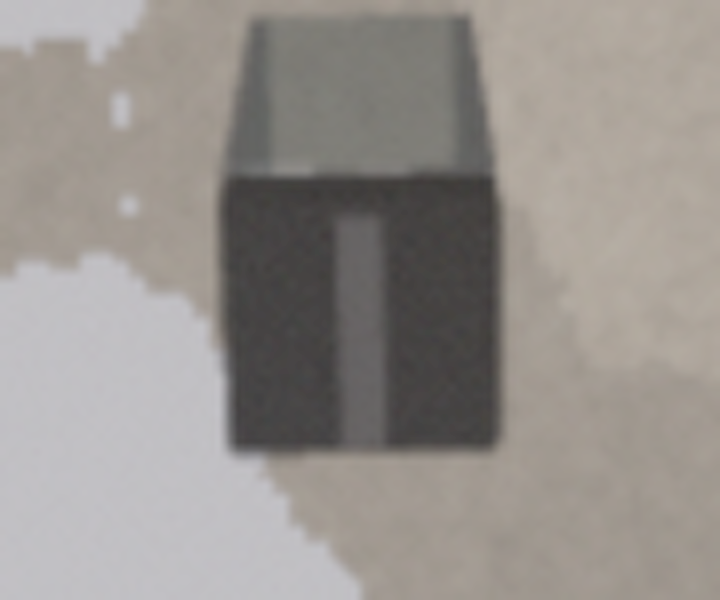

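The cap is square to the picture, with its top face at crop corners (222,208), (500,208), (498,449) and (229,449).

```bash
python3 - <<'E'
from h import *
import pickle
np.set_printoptions(precision=4,suppress=True)
C=cam('wrist',pickle.load(open('w2.pkl','rb')))
f=lambda L:[((x+.5)/8-.5+272,(y+.5)/8-.5+168) for x,y in L]
ang=lambda a,b:np.degrees(np.arctan2(*(b-a)[1::-1]))
k=plane(f([(222,208),(500,208),(498,449),(229,449)]),C,.074)
print(k.mean(0),[np.linalg.norm(k[i]-k[i-3]) for i in range(4)],ang(k[0],k[3]),ang(k[1],k[2]))
r=plane(f([(358,214),(363,449)]),C,.076);print(r.mean(0),ang(*r))
E
```

```text
[0.4542 0.2245 0.074 ] [np.float64(0.024471434527005318), np.float64(0.022883134231617815), np.float64(0.024409807999596363), np.float64(0.022880027229723203)] 7.745479663081878 7.5910852435324205
[0.4538 0.2242 0.076 ] 8.243989592914712
```

servo_tool:
  moves:
    - [0, 0, -3, 0.01]
    - [0, 0, -6, 0.01]
    - [0, 0, -9, 0.01]
    - [0, 0, -11, 0.01]
    - [0, 0, -11.9, 0.01]
    - [0, 0, -11.9, 0.01]
    - [0, 0, -11.9, 0.01]

```text
time: 2.37
ee_pos: [0.4556, 0.2243, 0.0344]
tcp_rot: [180.0, 0.1, -172.3]
wrist_force: [0.1, 0.3, 0.7]
opening: 0.0853
grasp_force: 0.0
```

servo_tool:
  moves:
    - [0, 0, 0, 0]
    - [0, 0, 0, 0]
    - [0, 0, 0, 0]
    - [0, 0, 0, 0]
    - [0, 0, 0, 0]
    - [0, 0, 0, 0]
    - [0, 0, 0, 0]
    - [0, 0, 0, 0]
    - [0, 0, 0, 0]
    - [0, 0, 0, 0]
  claw: 1
  force: 25

```text
time: 3.2
ee_pos: [0.4547, 0.2239, 0.0328]
tcp_rot: [180.0, 0.0, -172.3]
wrist_force: [0.0, -0.3, 5.9]
opening: 0.0246
grasp_force: 27.6
```

Gripped at 24.6 mm opening with 27.6 N. Now I'll lift and move beside the well for a closer look.

servo_tool:
  moves:
    - [0, 0, 2, 0]
    - [0, 0, 5, 0]
    - [0, 0, 9, 0]
    - [0, 0, 13, 0]
    - [2, -3, 16, 0]
    - [3, -7, 17, 0.03]
    - [4, -11, 17, 0.03]
    - [5, -15, 17, 0.03]
    - [6, -18, 17, 0.03]
    - [6, -20, 17, 0.03]
    - [6, -20, 17, 0.03]
    - [6, -20, 17, 0.03]
    - [6, -20, 17, 0.03]

```text
time: 4.28
ee_pos: [0.5143, 0.024, 0.202]
tcp_rot: [180.0, -0.0, -170.6]
wrist_force: [-0.1, 0.2, -1.6]
opening: 0.0248
grasp_force: 26.9
```

```bash
python3 - <<'E'
from h import *
import pickle
o=get_obs();im=camera('wrist')[...,::-1].copy();pickle.dump(o,open('w3.pkl','wb'))
im=(255*(im/255.)**.6).astype('uint8');cv2.imwrite('pics/w3.png',im)
print(o['time'],o['ee_pos'],o['tcp_rot'],o['opening'],o['grasp_force'],o['wrist_force'])
print(proj([[.520,-.0512,.1]],cam('wrist',o)))
E
```

```text
4.2833 [0.51429028 0.02403688 0.20197098] [ 1.79980697e+02 -3.25225240e-02 -1.70551674e+02] 0.0247914986592584 26.923465579748154 [-0.14496334  0.24046583 -1.56550908]
[[219.69458949 192.23759055]]
```

View pics/w3.png

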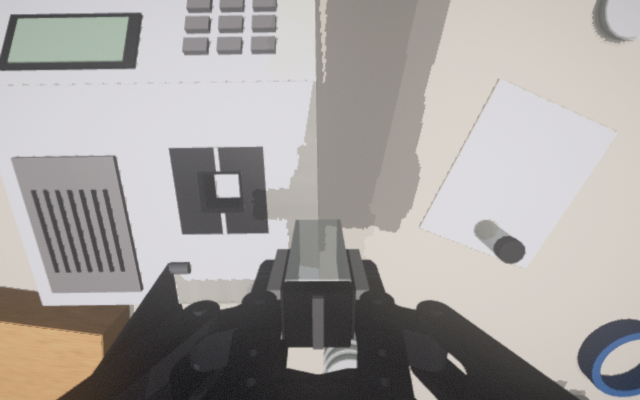

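The wrist view shows the cell held squarely. The plate corners are near (170,149), (263,147), (269,234) and (181,235), with dashes at (217,159) and (224,223) and the mouth around (221,192).

```bash
python3 - <<'E'
from h import *
import pickle
np.set_printoptions(precision=4,suppress=True)
C=cam('wrist',pickle.load(open('w3.pkl','rb')))
g=cv2.cvtColor(cv2.imread('pics/w3.png'),cv2.COLOR_BGR2GRAY)
ang=lambda a,b:np.degrees(np.arctan2(*(b-a)[1::-1]))
x0,y0=160,140;s=g[y0:242,x0:280]
m=cv2.morphologyEx((s<125).astype('uint8'),cv2.MORPH_CLOSE,np.ones((17,17)))
c=max(cv2.findContours(m,0,2)[0],key=cv2.contourArea)
q=cv2.approxPolyDP(cv2.convexHull(c),6,True).reshape(-1,2)+[x0,y0]
P=plane(q,C,.1);print(q.tolist(),P.mean(0),[np.linalg.norm(P[i]-P[i-1]) for i in range(len(P))],[ang(P[i-1],P[i]) for i in range(len(P))])
n,l,st,ce=cv2.connectedComponentsWithStats(((s>140)&(m>0)).astype('uint8'))
for i in range(1,n):
    if st[i,4]>8: print(st[i],ce[i]+[x0,y0],plane(ce[i]+[x0,y0],C,.1))
# darkness profiles through the mouth
print('row192',[(x,int(g[189:196,x].mean())) for x in range(186,262,1)])
print('col',[(y,int(g[y,205:212].mean())) for y in range(158,228)])
E
```

```text
[[261, 140], [267, 232], [183, 241], [169, 149], [175, 140]] [ 0.5132 -0.058   0.1   ] [np.float64(0.06317196926222289), np.float64(0.07351121776941712), np.float64(0.06897206309978268), np.float64(0.07476851500669997), np.float64(0.008502571315161479)] [np.float64(99.47401464384198), np.float64(10.165461683598233), np.float64(-73.96574971994946), np.float64(-169.85820545349551), np.float64(150.6304930171466)]
[ 15   0  87  32 775] [216.5665 145.6981] [[ 0.4844 -0.0561  0.1   ]]
[54 35  2 11 14] [214.7857 179.1429] [[ 0.5102 -0.0557  0.1   ]]
[79 46  1 11 11] [239. 191.] [[ 0.5166 -0.0366  0.1   ]]
[61 73  6 20 90] [223.5 222.5] [[ 0.5447 -0.0464  0.1   ]]
[ 23  94  39   8 312] [202.  237.5] [[ 0.5606 -0.0625  0.1   ]]
row192 [(186, 86), (187, 86), (188, 86), (189, 87), (190, 86), (191, 86), (192, 87), (193, 86), (194, 86), (195, 87), (196, 87), (197, 87), (198, 86), (199, 80), (200, 77), (201, 76), (202, 76), (203, 76), (204, 72), (205, 70), (206, 70), (207, 69), (208, 70), (209, 69), (210, 69), (211, 69), (212, 69), (213, 70), (214, 70), (215, 92), (216, 158), (217, 203), (218, 211
[... 572 characters left out ...]
4, 93), (165, 93), (166, 93), (167, 93), (168, 92), (169, 92), (170, 92), (171, 87), (172, 79), (173, 78), (174, 76), (175, 73), (176, 73), (177, 72), (178, 71), (179, 71), (180, 71), (181, 72), (182, 71), (183, 72), (184, 70), (185, 70), (186, 70), (187, 71), (188, 71), (189, 70), (190, 70), (191, 69), (192, 68), (193, 70), (194, 70), (195, 69), (196, 70), (197, 70), (198, 70), (199, 70), (200, 70), (201, 70), (202, 69), (203, 70), (204, 71), (205, 70), (206, 71), (207, 72), (208, 74), (209, 76), (210, 76), (211, 76), (212, 78), (213, 83), (214, 85), (215, 84), (216, 84), (217, 85), (218, 83), (219, 85), (220, 84), (221, 84), (222, 85), (223, 83), (224, 84), (225, 84), (226, 84), (227, 84)]
```

```bash
python3 - <<'E'
from h import *
import pickle
np.set_printoptions(precision=4,suppress=True)
C=cam('wrist',pickle.load(open('w3.pkl','rb')))
g=cv2.cvtColor(cv2.imread('pics/w3.png'),cv2.COLOR_BGR2GRAY)
a=np.radians(9.4);e=np.array([[np.cos(a),np.sin(a)],[-np.sin(a),np.cos(a)]])
W=np.array([.520,-.0512])
loc=lambda px:((plane(px,C,.1)[:,:2]-W)@e.T*1000)
print('mouth edges x (y px 171.5,213)',loc([(208,171.3),(208,212.7)]),'y',loc([(198.6,192),(240.8,192)]))
L=[]
for y in list(range(151,168))+list(range(215,231)):
    x=np.arange(212,231);r=g[y,212:231].astype(float)-100;r[r<0]=0
    L.append(((x*r).sum()/r.sum(),y))
p=loc(L);print('dash',p[[0,8,16,17,24,32]]);print('fit',np.polyfit(p[:,0],p[:,1],1))
print('plate',loc([(170,149),(263,147),(269,234),(181,235)]))
E
```

```text
mouth edges x (y px 171.5,213) [[-16.5469  -7.3392]
 [ 16.8584 -10.7514]] y [[ -0.1778 -16.2672]
 [ -0.2055  16.3182]]
dash [[-31.978   -0.0897]
 [-25.9711  -0.1678]
 [-19.8718  -0.0891]
 [ 18.7884   0.595 ]
 [ 24.7404   0.7159]
 [ 31.6467   0.8323]]
fit [0.0166 0.3167]
plate [[-33.4221 -33.7407]
 [-34.9889  35.2258]
 [ 35.1237  36.5282]
 [ 36.0354 -34.4584]]
```

The mouth measures 33 mm over its chamfers, centred on (0.520, -0.051) as expected, with yaw about 10°. Next I'll move over it and go down to just above the deck.

servo_tool:
  moves:
    - [0.3, -3, 0, 0.01]
    - [0.7, -6, 0, 0.01]
    - [0.7, -7.6, 0, 0.01]
    - [0.7, -7.6, -3, 0.01]
    - [0.7, -7.6, -5, 0.01]
    - [0.7, -7.6, -6.6, 0.01]
    - [0.7, -7.6, -6.6, 0.01]
    - [0.7, -7.6, -6.6, 0.01]
    - [0.7, -7.6, -6.6, 0.01]
  force: 40

```text
time: 5.08
ee_pos: [0.5219, -0.0515, 0.1375]
tcp_rot: [-180.0, 0.1, -169.9]
wrist_force: [1.1, -0.3, -0.7]
opening: 0.0245
grasp_force: 42.8
```

servo_tool:
  moves:
    - [0, 0, -0.4, 0]
    - [0, 0, -0.8, 0]
    - [0, 0, -1, 0]
    - [0, 0, -1, 0]
    - [0, 0, -1, 0]

```text
time: 5.5
ee_pos: [0.5215, -0.0522, 0.1264]
tcp_rot: [-180.0, 0.0, -170.0]
wrist_force: [0.1, 0.3, -0.4]
opening: 0.0245
grasp_force: 42.9
```

servo_tool:
  moves:
    - [0, 0, -0.2, 0]
    - [0, 0, -0.4, 0]
    - [0, 0, -0.4, 0]
    - [0, 0, -0.4, 0]

```text
time: 5.83
ee_pos: [0.5213, -0.0522, 0.122]
tcp_rot: [180.0, -0.0, -170.0]
wrist_force: [-0.2, -0.4, -1.0]
opening: 0.0243
grasp_force: 42.9
```

servo_tool:
  moves:
    - [0, 0, -0.2, 0]
    - [0, 0, -0.4, 0]
    - [0, 0, -0.5, 0]
    - [0, 0, -0.5, 0]
    - [0, 0, -0.5, 0]

```text
time: 6.25
ee_pos: [0.5214, -0.0522, 0.1172]
tcp_rot: [180.0, -0.0, -170.0]
wrist_force: [0.6, 0.5, -0.7]
opening: 0.0247
grasp_force: 42.9
```

servo_tool:
  moves:
    - [0, 0, -0.1, 0]
    - [0, 0, -0.2, 0]
    - [0, 0, -0.3, 0]
    - [0, 0, -0.3, 0]
    - [0, 0, -0.3, 0]

```text
time: 6.67
ee_pos: [0.5214, -0.0522, 0.1142]
tcp_rot: [-180.0, -0.0, -170.0]
wrist_force: [-0.5, 0.6, -0.8]
opening: 0.0245
grasp_force: 42.9
```

servo_tool:
  moves:
    - [0, 0, -0.1, 0]
    - [0, 0, -0.2, 0]
    - [0, 0, -0.3, 0]
    - [0, 0, -0.3, 0]
    - [0, 0, -0.3, 0]

```text
time: 7.08
ee_pos: [0.5216, -0.0522, 0.1115]
tcp_rot: [-180.0, 0.0, -170.0]
wrist_force: [-0.0, -0.2, 0.5]
opening: 0.0247
grasp_force: 43.2
```

servo_tool:
  moves:
    - [0, 0, -0.1, 0]
    - [0, 0, -0.2, 0]
    - [0, 0, -0.2, 0]
    - [0, 0, -0.2, 0]

```text
time: 7.42
ee_pos: [0.5216, -0.0522, 0.1096]
tcp_rot: [-180.0, 0.0, -170.0]
wrist_force: [0.5, 0.9, 4.9]
opening: 0.0245
grasp_force: 43.4
```

servo_tool:
  moves:
    - [0, 0, -0.1, 0]
    - [0, 0, -0.2, 0]
    - [0, 0, -0.3, 0]
    - [0, 0, -0.3, 0]
    - [0, 0, -0.3, 0]

```text
time: 7.83
ee_pos: [0.5216, -0.0522, 0.1065]
tcp_rot: [-180.0, 0.0, -170.0]
wrist_force: [-0.5, 1.4, 4.1]
opening: 0.0244
grasp_force: 43.5
```

servo_tool:
  moves:
    - [0, 0, -0.1, 0]
    - [0, 0, -0.2, 0]
    - [0, 0, -0.3, 0]
    - [0, 0, -0.3, 0]
    - [0, 0, -0.3, 0]

```text
time: 8.25
ee_pos: [0.5216, -0.0522, 0.1034]
tcp_rot: [-180.0, 0.0, -170.0]
wrist_force: [0.4, 1.4, 3.7]
opening: 0.0243
grasp_force: 43.5
```

Past the spring and sliding at about 4 N. I'll release, raise, shut the fingers and push on the cap.

servo_tool:
  moves:
    - [0, 0, 0, 0]
    - [0, 0, 0, 0]
    - [0, 0, 0, 0]
    - [0, 0, 0, 0]
    - [0, 0, 0, 0]
  claw: 0.3

```text
time: 8.67
ee_pos: [0.5213, -0.0523, 0.1031]
tcp_rot: [180.0, -0.0, -170.0]
wrist_force: [-0.3, -0.1, -0.5]
opening: 0.0596
grasp_force: 0.0
```

servo_tool:
  moves:
    - [0, 0, 2, 0]
    - [0, 0, 5, 0]
    - [0, 0, 8, 0]
    - [0, 0, 8, 0]
    - [0, 0, 8, 0]

```text
time: 9.08
ee_pos: [0.5223, -0.0523, 0.185]
tcp_rot: [-179.9, 0.2, -170.0]
wrist_force: [0.4, -1.2, -0.4]
opening: 0.0598
grasp_force: 0.0
```

servo_tool:
  moves:
    - [0, 0, 0, 0]
    - [0, 0, 0, 0]
    - [0, 0, 0, 0]
    - [0, 0, 0, 0]
    - [0, 0, 0, 0]
    - [0, 0, 0, 0]
    - [0, 0, 0, 0]
  claw: 1
  force: 20

```text
time: 9.67
ee_pos: [0.5214, -0.0522, 0.1831]
tcp_rot: [180.0, -0.0, -170.0]
wrist_force: [1.0, -0.0, 0.3]
opening: 0.0003
grasp_force: 0.0
```

```bash
python3 - <<'E'
from h import *
import pickle
o=get_obs();im=camera('wrist')[...,::-1].copy();pickle.dump(o,open('w4.pkl','wb'))
im=(255*(im/255.)**.6).astype('uint8');cv2.imwrite('pics/w4.png',im)
print(o['time'],o['ee_pos'],o['opening'],o['wrist_force'])
E
```

```text
9.6667 [ 0.52139692 -0.05222262  0.18313341] 0.00025099816304845803 [ 0.96441455 -0.02287376  0.30856162]
```

View pics/w4.png

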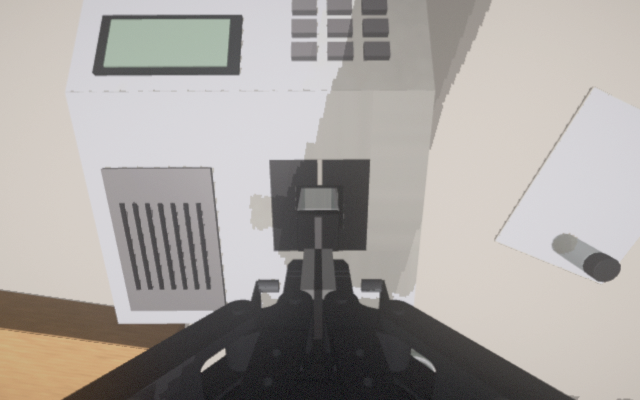

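The cell stands square in the well, window at (319,200) and ridge along the dashes. Now I'll press on the cap.

servo_tool:
  moves:
    - [0, 0, -2, 0]
    - [0, 0, -3, 0]
    - [0, 0, -3.1, 0]
    - [0, 0, -3.1, 0]
    - [0, 0, -3.1, 0]

```text
time: 10.13
ee_pos: [0.5215, -0.0522, 0.1528]
tcp_rot: [-180.0, 0.0, -170.0]
wrist_force: [0.2, 0.2, -0.0]
opening: 0.0003
grasp_force: 0.0
```

servo_tool:
  moves:
    - [0, 0, -0.1, 0]
    - [0, 0, -0.2, 0]
    - [0, 0, -0.3, 0]
    - [0, 0, -0.4, 0]
    - [0, 0, -0.4, 0]

```text
time: 10.55
ee_pos: [0.5214, -0.0522, 0.1482]
tcp_rot: [180.0, -0.0, -170.0]
wrist_force: [-0.2, -0.4, -0.3]
opening: 0.0001
grasp_force: 0.0
```

servo_tool:
  moves:
    - [0, 0, -0.1, 0]
    - [0, 0, -0.2, 0]
    - [0, 0, -0.2, 0]
    - [0, 0, -0.2, 0]

```text
time: 10.88
ee_pos: [0.5214, -0.0522, 0.1462]
tcp_rot: [180.0, -0.0, -170.0]
wrist_force: [-0.6, 1.1, 0.3]
opening: 0.0003
grasp_force: 0.0
```

servo_tool:
  moves:
    - [0, 0, -0.1, 0]
    - [0, 0, -0.2, 0]
    - [0, 0, -0.2, 0]
    - [0, 0, -0.2, 0]

```text
time: 11.22
ee_pos: [0.5215, -0.0522, 0.1443]
tcp_rot: [-180.0, 0.0, -170.0]
wrist_force: [0.4, -0.1, 0.3]
opening: -0.0
grasp_force: 0.2
```

servo_tool:
  moves:
    - [0, 0, -0.1, 0]
    - [0, 0, -0.2, 0]
    - [0, 0, -0.2, 0]
    - [0, 0, -0.2, 0]

```text
time: 11.55
ee_pos: [0.5216, -0.0522, 0.1427]
tcp_rot: [-180.0, 0.0, -170.0]
wrist_force: [0.1, 0.7, 5.1]
opening: 0.0
grasp_force: 2.3
```

servo_tool:
  moves:
    - [0, 0, -0.05, 0]
    - [0, 0, -0.1, 0]
    - [0, 0, -0.15, 0]
    - [0, 0, -0.15, 0]

```text
time: 11.88
ee_pos: [0.5215, -0.0522, 0.141]
tcp_rot: [-180.0, 0.0, -170.0]
wrist_force: [-0.8, -0.5, 4.9]
opening: -0.0002
grasp_force: 2.7
```

servo_tool:
  moves:
    - [0, 0, -0.05, 0]
    - [0, 0, -0.1, 0]
    - [0, 0, -0.1, 0]

```text
time: 12.13
ee_pos: [0.5216, -0.0523, 0.1409]
tcp_rot: [-180.0, 0.1, -170.0]
wrist_force: [-2.7, -1.1, 11.6]
opening: -0.0001
grasp_force: 5.9
```

servo_tool:
  moves:
    - [0, 0, -0.05, 0]
    - [0, 0, -0.05, 0]
    - [0, 0, -0.05, 0]

```text
time: 12.38
ee_pos: [0.5217, -0.0523, 0.1409]
tcp_rot: [-180.0, 0.1, -170.0]
wrist_force: [-3.5, 0.8, 15.3]
opening: -0.0002
grasp_force: 7.5
```

The cell is home: held at z = 0.1409 while the force rose from 11.6 to 15.3 N, so it stands about 39 mm proud. I'll lift off, go over and behind the cover's tab, and lower there.

servo_tool:
  moves:
    - [0, 0, 2, 0]
    - [0, 0, 5, 0]
    - [0, 0, 9, 0]
    - [0, 0, 12.6, 0]
    - [0, 0, 12.6, 0]
    - [4, 0.7, 12.6, 0]
    - [8, 1.4, 12.6, 0]
    - [11.9, 2.2, 12.6, 0]
    - [11.9, 2.2, 12.6, 0]
    - [11.9, 2.2, 12.6, 0]
    - [11.9, 2.2, 11, 0]
    - [11.9, 2.2, 9.5, 0]
    - [11.9, 2.2, 8.8, 0]
    - [11.9, 2.2, 8.8, 0]
    - [11.9, 2.2, 8.8, 0]

```text
time: 13.63
ee_pos: [0.6396, -0.0304, 0.2283]
tcp_rot: [-180.0, 0.0, -170.0]
wrist_force: [-0.2, -0.2, -0.1]
opening: -0.0
grasp_force: 0.0
```

```bash
python3 - <<'E'
from h import *
a=camera('scene')[...,::-1][100:260,220:420]
b=camera('top')[...,::-1][120:240,300:430]
a=cv2.resize(a,(500,400),interpolation=cv2.INTER_CUBIC);b=cv2.resize(b,None,fx=2.3,fy=2.3,interpolation=cv2.INTER_CUBIC)
c=np.zeros((400,500+b.shape[1],3),np.uint8);c[:,:500]=a;c[:b.shape[0],500:]=b
cv2.imwrite('pics/s5.png',(255*(c/255.)**.6).astype('uint8'));print(c.shape,get_obs()['wrist_force'])
E
```

```text
(400, 799, 3) [ 0.58549875 -0.27418199  0.66723259]
```

View pics/s5.png

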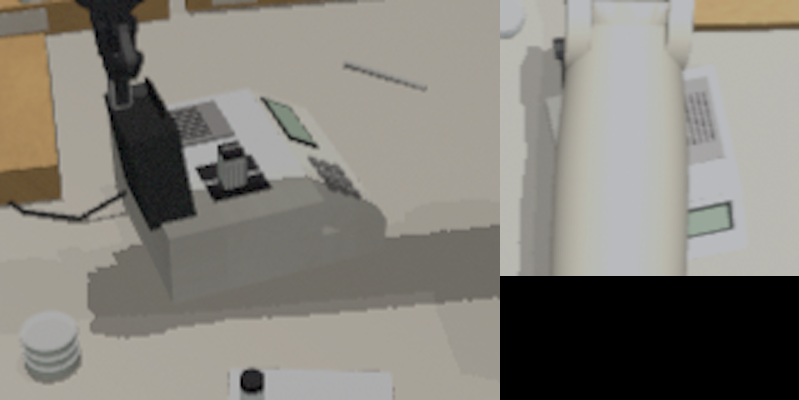

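The scene crop shows the fingers behind the tab, above the cover's front wall, and the cell upright in the well. Now I'll pull the cover forward along its arc.

servo_tool:
  moves:
    - [-1.5, -0.3, 0, 0]
    - [-3, -0.5, 0, 0]
    - [-4, -0.7, 0, 0]
    - [-5, -0.9, 0, 0]
    - [-6.1, -1.1, 0, 0]
    - [-7.3, -1.3, 0, 0]
    - [-8.6, -1.5, 0, 0]
    - [-9.8, -1.7, -0.1, 0]
    - [-11, -2, -0.3, 0]
    - [-11, -2, -0.3, 0]

```text
time: 14.57
ee_pos: [0.5293, -0.0505, 0.2258]
tcp_rot: [-180.0, 0.1, -170.0]
wrist_force: [-0.9, -1.1, 0.3]
opening: 0.0002
grasp_force: 0.0
```

servo_tool:
  moves:
    - [-1.2, -0.2, -0.5, 0]
    - [-2.3, -0.4, -1, 0]
    - [-3.3, -0.6, -1.6, 0]
    - [-4.1, -0.7, -2.2, 0]
    - [-4.7, -0.8, -2.8, 0]
    - [-5.3, -0.9, -3.5, 0]
    - [-5.9, -1, -4.3, 0]
    - [-5.9, -1, -4.3, 0]

```text
time: 15.23
ee_pos: [0.471, -0.0603, 0.181]
tcp_rot: [180.0, -0.0, -170.0]
wrist_force: [0.2, -0.2, 0.3]
opening: 0.0
grasp_force: 0.0
```

```bash
python3 - <<'E'
from h import *
im=camera('scene').mean(2); cv2.imwrite('pics/s6raw.png',im)
o=cv2.imread('pics/scene0.png').mean(2)
C=cam('scene')
for t in range(0,105,10):
    t=np.radians(t);e=np.array([.985,.174,0]);y=np.array([-.174,.985,0]);h=np.array([.5792,-.0406,.1])
    # side wall (+y side of the cover), a grid of points r 60-115, n 10-45
    d=-e*np.cos(t)+[0,0,np.sin(t)];n=e*np.sin(t)+[0,0,np.cos(t)]
    P=np.array([h+.049*y+r*d+k*n for r in(.07,.09,.11) for k in(.01,.025,.045)])
    p=proj(P,C).round().astype(int)
    print(round(np.degrees(t)),[int(im[v,u]) for u,v in p],[int(o[v,u]) for u,v in p])
E
```

```text
0 [57, 5, 9, 79, 77, 77, 78, 77, 78] [95, 12, 28, 130, 130, 129, 129, 130, 130]
10 [4, 6, 6, 76, 79, 6, 77, 78, 6] [13, 20, 12, 129, 129, 129, 129, 129, 130]
20 [6, 7, 9, 78, 6, 4, 78, 6, 7] [10, 11, 106, 130, 130, 130, 129, 130, 130]
30 [8, 6, 7, 6, 7, 6, 8, 7, 8] [10, 10, 131, 130, 110, 129, 130, 130, 129]
40 [5, 8, 20, 5, 6, 19, 9, 6, 11] [17, 31, 130, 108, 130, 102, 130, 130, 129]
50 [5, 4, 20, 7, 17, 19, 8, 10, 18] [12, 129, 129, 129, 130, 46, 130, 129, 72]
60 [6, 20, 20, 20, 17, 19, 10, 20, 19] [108, 130, 129, 129, 130, 68, 95, 68, 50]
70 [19, 18, 18, 19, 19, 21, 19, 19, 19] [130, 130, 7, 129, 83, 22, 68, 44, 33]
80 [21, 20, 19, 19, 20, 19, 19, 20, 19] [128, 7, 6, 129, 66, 7, 31, 37, 12]
90 [20, 19, 78, 17, 20, 131, 20, 19, 29] [13, 8, 8, 75, 6, 6, 35, 5, 7]
100 [19, 79, 121, 21, 123, 131, 19, 29, 131] [7, 5, 5, 5, 6, 7, 4, 7, 8][ WARN:0@0.792] global loadsave.cpp:1063 imwrite_ Unsupported depth image for selected encoder is fallbacked to CV_8U.
```

The mask test finds the cover at about 30°, following the plan. I'll push the tab down the rest of the way.

servo_tool:
  moves:
    - [-0.5, -0.1, -1.1, 0]
    - [-1, -0.2, -2.2, 0]
    - [-1.5, -0.3, -3.3, 0]
    - [-2, -0.35, -4.5, 0]
    - [-2.2, -0.4, -5.5, 0]
    - [-2.4, -0.45, -6.2, 0]
    - [-2.5, -0.45, -6.7, 0]
    - [-2.5, -0.45, -6.9, 0]
    - [-2.5, -0.45, -6.9, 0]

```text
time: 16.03
ee_pos: [0.4466, -0.0647, 0.1122]
tcp_rot: [180.0, -0.0, -170.0]
wrist_force: [-0.0, -0.1, -0.1]
opening: 0.0002
grasp_force: 0.0
```

servo_tool:
  moves:
    - [0, 0, -0.1, 0]
    - [0, 0, -0.1, 0]
    - [0, 0, -0.1, 0]

```text
time: 16.28
ee_pos: [0.4467, -0.0647, 0.1116]
tcp_rot: [-180.0, 0.0, -170.0]
wrist_force: [-0.6, -0.5, -0.5]
opening: 0.0003
grasp_force: 0.0
```

servo_tool:
  moves:
    - [0, 0, -0.1, 0]
    - [0, 0, -0.2, 0]
    - [0, 0, -0.2, 0]

```text
time: 16.53
ee_pos: [0.4468, -0.0648, 0.1113]
tcp_rot: [-180.0, 0.1, -170.0]
wrist_force: [-5.3, -0.2, 14.5]
opening: -0.0002
grasp_force: 7.0
```

servo_tool:
  moves:
    - [0, 0, -0.1, 0]
    - [0, 0, -0.1, 0]
    - [0, 0, -0.1, 0]

```text
time: 16.78
ee_pos: [0.4468, -0.0648, 0.1111]
tcp_rot: [-179.9, 0.2, -170.0]
wrist_force: [-8.7, 0.8, 21.8]
opening: -0.0001
grasp_force: 10.9
```

A firm stop at z = 0.111, which is the closed tab's height. I'll retreat and check.

servo_tool:
  moves:
    - [-0.2, 0, 1, 0]
    - [-0.3, 0, 4, 0]
    - [-0.3, 0, 8, 0]
    - [-0.3, 0, 12, 0]
    - [-0.3, 4, 14, 0]
    - [-0.3, 8, 14, 0]
    - [-0.3, 12, 14, 0]
    - [-0.3, 15, 14, 0]
    - [-0.3, 15, 14, 0]
    - [-0.3, 15, 14, 0]
    - [-0.3, 15, 14, 0]

```text
time: 17.7
ee_pos: [0.4434, 0.0851, 0.2484]
tcp_rot: [-180.0, -0.0, -169.9]
wrist_force: [-0.4, 0.2, 0.4]
opening: 0.0001
grasp_force: 0.0
```

```bash
python3 - <<'E'
from h import *
a=camera('scene')[...,::-1];cv2.imwrite('pics/s7.png',(255*(a/255.)**.6).astype('uint8'));o=get_obs();print(o['time'],o['ee_pos'],o['wrist_force'])
E
```

```text
17.75 [0.44346639 0.08464783 0.2483664 ] [ 0.17606148  1.277469   -0.44905577]
```

View pics/s7.png

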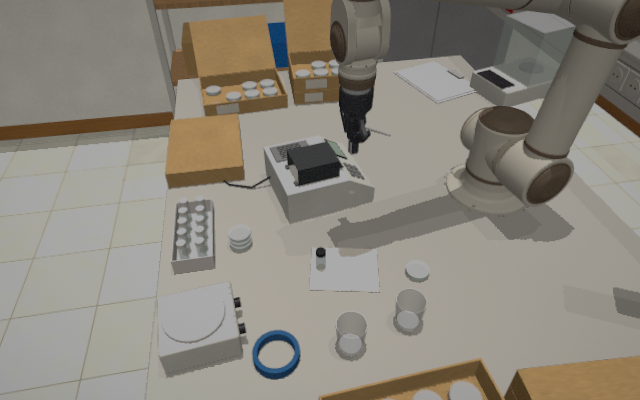

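The cover lies flat and closed on the deck at about (313,162). The vial and everything else stand where they were, and the arm is clear.

```bash
python3 -c "
from workcell import *
print(job_done())"
```

```text
the job is handed in; nothing more can be done
None
```

The cell was gripped only by its ribbed sides, its windows face along the light path, it was pressed to a firm stop in the well (about 15 N), the cover is closed, and the job was handed in at about 18 s.

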